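Knock a mask valve insert loose and lift it out with tongs

ROBOT

A 6-joint arm with a two-finger parallel gripper is mounted at the origin on the work surface. World frame = base frame: x ahead of the robot, y to its left, z up, the work surface at z = 0. Lengths are in m, angles in rad, forces in N, time in s.
With the tool pointing down it reaches from about 0.3 to 0.775 m from the base axis. Payload 14.6 kg.
Tool frame: the origin (TCP) lies at the very end of the fingers, on their centre line; the grasp point (between the pads) lies 19 mm behind it; z points along the fingers, y is the line along which they close (so a half turn about z gives the same grasp; the last joint's range is limited). The gripper opens to 94 mm and grips with 3 to 60 N. Pads are 16 mm wide; open, the fingers measure 119 mm over their backs; the gripper's body (75 mm by 177 mm) begins 78 mm behind the grasp point.
Start: joints at [1.087, 0.3, 1.521, -0, 1.321, -0.067], TCP at [0.223, 0.503, 0.205] pointing down, gripper open.
Joint ranges: [-3.03, 3.03], [-0.79, 2.21], [0.23, 2.52], [-1.04, 4.18], [0, 3.07], [-2.55, 2.55]. Speed limits (rad/s): [2.22, 2.22, 2.57, 3.14, 3.14, 3.14].

INTERFACE

Orientations are given as [roll, pitch, yaw] about the fixed x, y, z axes, in that order (R = Rz(yaw) Ry(pitch) Rx(roll)).
In Python, from station import ctrl gives the robot as it stands.
- The arm moves only by the tool move_arm, never from a script. Its argument "increments" is a list of rows, each a list of 7 numbers: the opening, from 0 (shut) to 1 (fully open), then the shift along the tool's x, y, z in units of 50 mm (1.0 is 50 mm), then the turn, a rotation vector about the tool's x, y, z in rad. In form: [[claw, tx, ty, tz, rx, ry, rz], ...]. A call has 1 to 20 rows; each row shifts and turns the commanded pose from where the row before left it, along the tool's axes as they then stand; what a row does not reach is not made up. A row lasts 1/10 s, in which the tool goes at most 50 mm and 8.59 degrees, less where a joint would pass 70% of its speed; a pose out of reach is approached as far as the arm can. A call is refused whole if a number of a shift passes 1 or a number of a turn 0.15, either way. A call with a gripper value outside its range is refused whole. The fingers move at their own pace and stop on an object; "force" is the grip in N (left out, the last holds). Time passes only in rows, so rows that do not move let the fingers close. It gives the time, the measured TCP pose, the force, the opening and the grip force at its end, in the units of the state.
- ctrl.get_obs(): the state, without advancing time (a new reading comes with each control period).
- ctrl.camera(name): name is "scene" or "top"; returns a dict with "color" (384x512x3 uint8, blue, green, red), "K" (3x3 intrinsics, pixels), "pose" (4x4, takes a point from camera to world coordinates). Camera axes: x right, y down, z forward; pixel columns grow to the right and rows downward; lengths in m; the calibration is good to about 2 mm. A picture is of the moment at which its call begins. There is no depth.
- ctrl.hand_in(): hands the job in; it is judged then, once.
Trained networks look in a picture, given as the dict that the camera call returned (one of the last four; its "shot" number tells which), for a name from the list of things; names that differ only in an ending like _2 or _b are one class to them, and where a whole thing is asked for, a point or a joint stands for the part that bears it (a point fixed in the world has none). Each returns a list of dicts, best first, with "conf" (0 to 1); they miss things now and then, are a little off and sometimes report something else, mostly with a low value. They report only what shows in the picture. A call takes as long as a camera call. They do not tell look-alikes from the thing itself.
- ctrl.cut_out(name, picture): "mask" (384x512 bool, what is visible of it) and "centre" ([row, column] in pixels, amid what is visible of it).
The state is a dict: "time_s": time; "qpos": joint angles; "joint_vel": joint speeds; "tau": joint torques, N m; "ee_pos": TCP position; "eef_rot": TCP orientation; "force": force on the tool from outside, world axes, zero at the start; "moment": the same for the moment, N m; "grip_width": finger opening in m; "grip_force": force on a finger pad.
Only numpy, scipy, OpenCV 4.12 (cv2) and the standard library are available. Lean on these libraries where they do the work, as an engineer would, in place of code of your own. Each camera call takes 0.05 s, during which the arm holds its last target. There are 200 camera calls.

TASK

Pick up the mallet and knock the jig's sprung striking pin fully down with it, which raises the stuck valve insert out of its socket; then set the mallet back down on the bench. Next grip the sprung tongs, close their jaws on the raised insert, draw it out upright and finish while still holding it in the tongs, well clear above the jig. The insert is disinfected, so only the tongs may touch it; work the pin with the mallet only, and leave the spare insert and the brass coupling that stand in front of the jig where they are.

Things in the scene. Friction and masses are not known exactly. Their poses are not given: they have to be found in the camera images.
- jig: fixed ejector jig, turned by up to 0.4 rad: dark steel plate 90 x 200 x 6 mm, origin at the centre of its underside, z up. At its y = +55 mm a square aluminium block, 60 x 60 mm, top 60 mm above the bench, with a round vertical 35 mm hole holding the insert; at its y = -55 mm a round aluminium post, 38 mm across, top 60 mm above the bench, carrying the striking pin
- pin_top (a point): centre of the flat top of the striking pin, 95 mm above the bench when up (start), 75 mm when fully down
- insert: valve insert: black upright plastic cylinder 32 mm across, 56 mm tall, 50 to 80 g, origin at the centre of its underside, z up. At the start it sits loosely in the jig's hole, underside 6 mm above the bench, only 2 mm of it showing; with the pin fully down it stands 30 mm higher, 32 mm of it above the block
- mallet: mallet, 0.3 to 0.5 kg, standing on one striking face: upright black rubber head 44 mm across, 60 mm tall, with a steel band; level light-wood handle, flat-sided, 22 mm wide, 26 mm tall, centred 30 mm above the face, reaching to 160 mm behind the head's centre along the mallet's -x. Origin at the centre of the lower face, z up
- tongs: sprung steel tongs, 205 mm, 120 g, lying on their side: two arms on a cross piece 85 mm behind the origin. Origin: midway between the arms' black grip pads (44 mm long), at underside height; x to the jaws, z up. Over the pads they measure 60 mm when open; squeezed to 48 mm the arms are parallel, jaws 32 mm apart. Spring, per arm at the pads: 8 N to begin closing, 13 N at parallel
- tongs_jaws (a point): point midway between the rubber jaw pads (36 mm long, 14 mm tall), 98 mm ahead of the tongs' origin and 11 mm above their underside. The jaws are 57 mm apart when open
- spare: bystander: a fatter, shorter spare insert, black, 44 mm across and 34 mm tall, standing on the bench; origin under its centre
- coupling: bystander: brass hose coupling, 32 mm across and 30 mm tall; origin under its centre
- pin: the sprung steel striking pin on the jig's round post: cap 26 mm across, travel 20 mm straight down, origin 35 mm below its top. It takes about 5 to 8 N to drive (more if struck faster: it is damped) and stays where it is driven. A linkage lifts the insert 1.5 times as far as the pin goes down
- tongs_left: left (+y) arm of the tongs: flat upright steel bar 22 mm tall (14 mm towards the jaw), 4 mm thick, with a rubber jaw pad. Origin at its hinge, x along the arm. Both arms move alike
- tongs_right: right (-y) arm of the tongs, the mirror image of the left
Not all that is in view belongs to the job. What is shaped like the mallet but red is not meant.

How it is judged:
On the way, in this order (a step that is already met when the one before it is completed fails the run):
1. the striking pin is fully down (17 mm or more), driven with the mallet in the gripper (height (world z) of pin_top below 0.078 m and contact force between the fingers and mallet above 1 N), for 0.04 s.
2. the mallet is back on the bench, let go and at rest (height (world z) of mallet below 0.035 m and contact force between the fingers and mallet below 0.1 N and linear speed of mallet below 0.03 m/s), for 0.2 s.
3. the gripped tongs are closed on the insert (contact force between the fingers and tongs above 2 N and contact force between each of tongs_left, tongs_right and insert above 0.5 N), for 0.2 s.
At the end, for the whole second after the job is handed in: the gripper holds the tongs, whose two arms press the insert (over 0.3 N each); it is still, within 0.4 rad of upright, its underside over 80 mm above the bench; it and the tongs are clear of the jig; the pin is down over 16 mm; the mallet rests on the bench, let go (all of step 2 and height (world z) of each of insert, tongs above 0.08 m and angle between insert's own z axis and vertical below 0.4 rad and horizontal distance between insert and tongs_jaws below 0.03 m and contact force between each of tongs_left, tongs_right and insert above 0.3 N and contact force between the fingers and tongs above 2 N and contact force between each of insert, tongs and jig below 0.05 N and linear speed of insert below 0.03 m/s and height (world z) of pin_top below 0.079 m); the arm keeps its last pose, push and grip.
It fails at once if the insert is touched by the robot or the mallet (contact force between any of the fingers, the arm, mallet and insert above 0.5 N).
It fails at once if the pin is pushed by the robot itself or the tongs (contact force between any of the fingers, the arm and pin above 0.5 N or contact force between tongs and pin above 2 N).
It fails at once if the spare insert or the coupling is shifted by more than 40 mm (distance of any of spare, coupling from where it was at the start of the episode above 0.04 m).
It also fails if it takes over 59 s, if anything falls off the work surface, if the arm or the gripper's body presses on something with over 40 N, if the wrist force passes 120 N, or if a joint passes its speed limit or range.

## Working session

There is one attempt and no reset: what is moved stays moved. The work goes in short steps, Python scripts to look and compute and a tool call to move; the robot and the scene stay as the last step left them, time stands still between calls to the robot, and variables do not carry over. Pictures are saved under pics/ and viewed, at most 10 in all, crops included, and the job is handed in when it is done.

Besides the shell and the picture viewer there is one more tool, called after "Emit:" as a command line: name --pt "numbers of a row" for each row, then --argument value for the rest. move_arm: Moves the arm, as the interface text tells. Its arguments: {"type":"object","properties":{"increments":{"type":"array","items":{"type":"array","items":{"type":"number"}}},"force":{"type":"number"}},"required":["increments"]}

```bash
mkdir -p pics; ls
python3 - <<'E'
from station import ctrl
import cv2,numpy as np
for n in ["scene","top"]:
    p=ctrl.camera(n); cv2.imwrite(f"pics/{n}0.png",p["color"])
    print(n,p["K"].round(1).tolist(),p["pose"].round(3).tolist())
    for o in ["jig","pin","insert","mallet","tongs","tongs_jaws","tongs_left","tongs_right","spare","coupling"]:
        r=ctrl.cut_out(o,p)
        print(o,[(round(d["conf"],2),np.round(d["centre"]).tolist(),int(d["mask"].sum())) for d in r[:3]])
E
```

```text
pics
scene [[411.1, 0.0, 253.5], [0.0, 411.1, 189.7], [0.0, 0.0, 1.0]] [[-0.897, 0.298, -0.326, 0.899], [0.441, 0.619, -0.65, 0.638], [0.008, -0.727, -0.686, 0.987], [0.0, 0.0, 0.0, 1.0]]
jig [(0.91, [267.0, 241.0], 1749)]
pin [(0.54, [332.0, 327.0], 686)]
insert []
mallet [(0.86, [162.0, 208.0], 512), (0.78, [272.0, 376.0], 941), (0.75, [120.0, 229.0], 264)]
tongs [(0.93, [334.0, 326.0], 681)]
tongs_jaws [(0.74, [332.0, 320.0], 295)]
tongs_left [(0.48, [352.0, 334.0], 331)]
tongs_right [(0.8, [331.0, 321.0], 189)]
spare [(0.56, [252.0, 302.0], 239)]
coupling []
top [[409.0, 0.0, 250.1], [0.0, 409.0, 190.1], [0.0, 0.0, 1.0]] [[-0.025, -0.981, 0.191, 0.24], [-1.0, 0.028, 0.012, -0.188], [-0.018, -0.191, -0.982, 1.314], [0.0, 0.0, 0.0, 1.0]]
jig [(0.85, [160.0, 202.0], 1519)]
pin [(0.72, [216.0, 217.0], 81), (0.42, [154.0, 217.0], 30)]
insert [(0.74, [184.0, 115.0], 185)]
mallet [(0.85, [201.0, 288.0], 527), (0.76, [179.0, 345.0], 576), (0.74, [254.0, 139.0], 570)]
tongs [(0.7, [207.0, 111.0], 219)]
tongs_jaws [(0.77, [187.0, 117.0], 400)]
tongs_left [(0.47, [191.0, 103.0], 167)]
tongs_right [(0.46, [180.0, 114.0], 163)]
spare [(0.52, [205.0, 188.0], 157)]
coupling [(0.51, [188.0, 119.0], 385)]
```

Run:
```python
import cv2
for n in ["scene","top"]:
    im=cv2.imread(f"pics/{n}0.png"); cv2.imwrite(f"pics/{n}0b.png",cv2.resize(im,(800,600),interpolation=cv2.INTER_CUBIC))
```

```text
(no output)
```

View pics/scene0b.png

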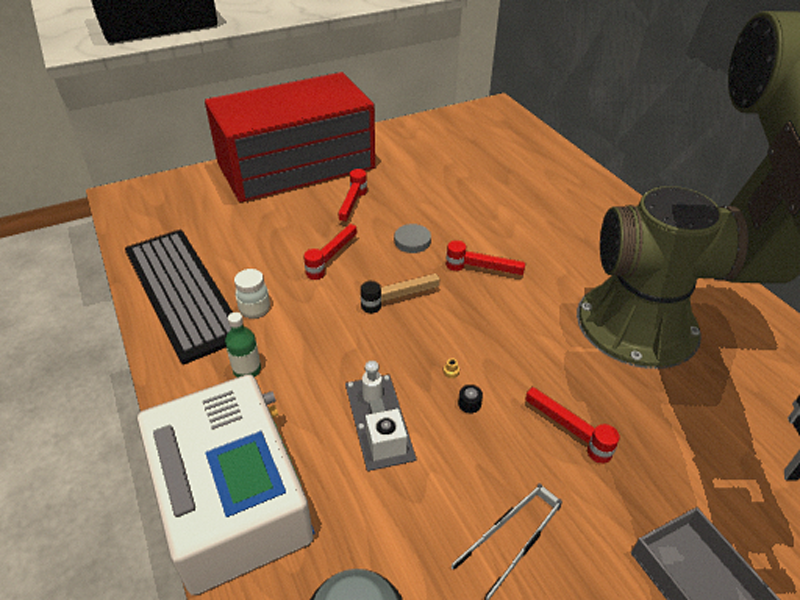

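View pics/top0b.png

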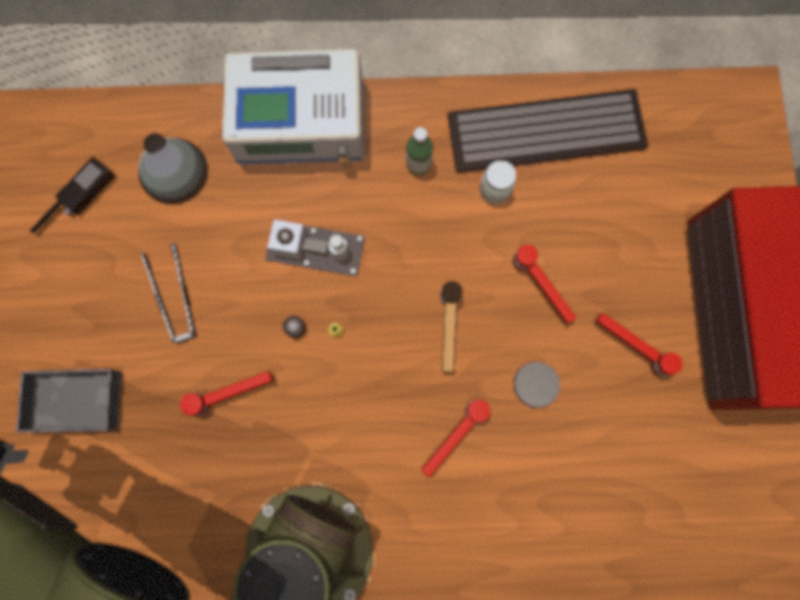

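The real mallet is the black-headed one with the light-wood handle (top view 800-px (452,293), scene (371,295)). The look-alikes are red, in the top view at (190,403), (478,412), (527,257) and (668,363). The tongs are at top (170,295), the jig at (315,247), the spare at (294,327) and the coupling at (336,329). Next is one close-crop montage to check the choice.

Run:
```python
import cv2,numpy as np
t=cv2.imread("pics/top0.png"); s=cv2.imread("pics/scene0.png")
def c(im,x,y,w=100,h=75,k=4): return cv2.resize(im[y:y+h,x:x+w],(w*k,h*k),interpolation=cv2.INTER_CUBIC)
# (x0,y0): top mallet, top jig, top tongs, scene jig
a=np.vstack([np.hstack([c(t,250,172),c(t,155,125)]),np.hstack([c(t,60,150),c(s,200,225)])])
cv2.imwrite("pics/m1.png",a)
```

```text
(no output)
```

View pics/m1.png

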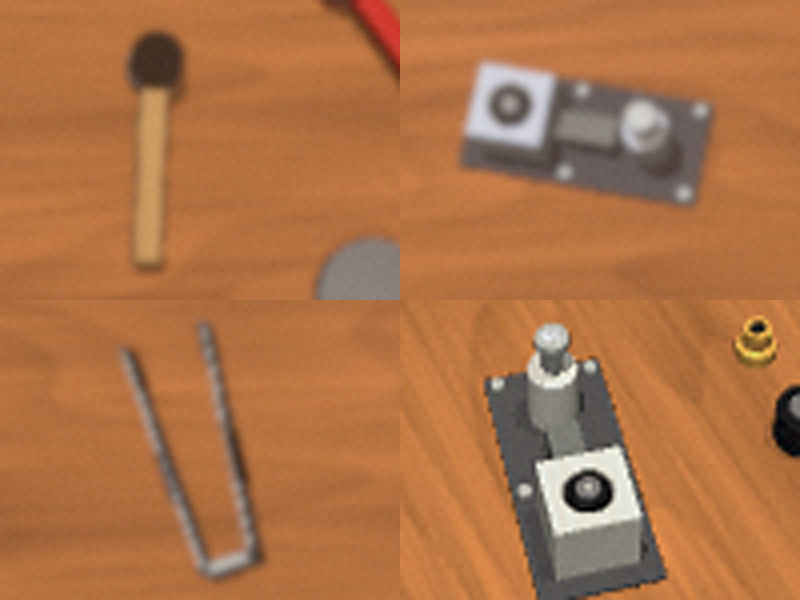

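The crops confirm it: the mallet has a black head (top view px ~(289,187)) and a wood handle ending at ~(287,238). The pin top is at (216,153), the insert top at (183,151), the tongs' jaws at ~(91,162) and (111,156), and the cross piece at ~(118,216).

```bash
cat > h.py <<'E'
import numpy as np
from scipy.spatial.transform import Rotation as R
TK=np.array([[409.0,0,250.1],[0,409,190.1],[0,0,1]])
def at(p,uv,z):
    d=p["pose"][:3,:3]@np.linalg.solve(p["K"],[*uv,1]); o=p["pose"][:3,3]
    return o+d*(z-o[2])/d[2]
E
python3 - <<'E'
from station import ctrl
from h import *
import numpy as np
t=ctrl.camera("top"); s=ctrl.camera("scene")
def g(n,p,x,y,ox,oy,z): print(n,at(p,((x+.5)/4-.5+ox,(y+.5)/4-.5+oy),z)[:2].round(4))
g("head",t,157,60,250,172,.06)
g("hstart",t,154,92,250,172,.043)
g("hend",t,147,265,250,172,.043)
g("pin",t,243,113,155,125,.095); g("pin s",s,152,32,200,225,.095)
g("ins",t,111,104,155,125,.062); g("ins s",s,188,190,200,225,.062)
for x,y in [(480-400,62),(156,72),(148,147),(68,138)]: g("blk",t,x,y,155,125,.06)
for x,y in [(137,445-300),(222,459-300),(240,575-300),(140,155)]: g("blk s",s,x,y,200,225,.06)
g("jawL",t,126,48,60,150,.018);g("jawR",t,204,23,60,150,.018);g("hL",t,208,274,60,150,.022);g("hR",t,258,260,60,150,.022)
for n,u,v in [("jL",455,567),("jR",489,597),("hL",540,490),("hR",561,500)]: print(n,at(s,((u+.5)*.64-.5,(v+.5)*.64-.5),.02)[:2].round(4))
for n,u,v,z in [("spare",294,325,.034),("coup",336,328,.03)]: print(n,at(t,((u+.5)*.64-.5,(v+.5)*.64-.5),z)[:2].round(4))
o=ctrl.get_obs(); print(o["ee_pos"],o["eef_rot"],o["time_s"],o["grip_width"])
E
```

```text
head [ 0.4914 -0.2938]
hstart [ 0.4692 -0.2917]
hend [ 0.3335 -0.2805]
pin [ 0.5975 -0.0683]
pin s [ 0.5949 -0.0675]
ins [0.6178 0.0402]
ins s [0.62   0.0445]
blk [0.6542 0.0658]
blk [0.6439 0.0046]
blk [0.582  0.0109]
blk [0.5913 0.0747]
blk s [ 0.6351 -0.0061]
blk s [0.5873 0.0302]
blk s [0.6176 0.1177]
blk s [0.6367 0.0025]
jawL [0.6026 0.3496]
jawR [0.622  0.2858]
hL [0.4127 0.2728]
hR [0.4228 0.233 ]
jL [0.6237 0.2966]
jR [0.601  0.3571]
hL [0.4314 0.2465]
hR [0.4109 0.2766]
spare [0.4373 0.0263]
coup [ 0.4294 -0.0586]
[0.22265701 0.50289848 0.205449  ] [-3.14158187e+00  1.24627437e-05  2.72476874e+00] 1.2 0.09370148229908602
```

Emit:
move_arm --pt "1 -0.53 -0.63 0 0 0 0" --pt "1 -0.53 -0.63 0 0 0 0" --pt "1 -0.53 -0.63 0 0 0 0" --pt "1 -0.53 -0.63 0 0 0 0" --pt "1 -0.53 -0.63 0 0 0 0" --pt "1 -0.53 -0.63 0 0 0 0" --pt "1 -0.53 -0.63 0 0 0 0" --pt "1 -0.53 -0.63 0 0 0 0" --pt "1 -0.53 -0.63 0 0 0 0" --pt "1 -0.53 -0.63 0 0 0 0" --pt "1 -0.53 -0.63 0 0 0 0" --pt "1 -0.53 -0.63 0 0 0 0" --pt "1 -0.53 -0.63 0 0 0 0" --pt "1 -0.53 -0.63 0 0 0 0" --pt "1 -0.53 -0.63 0 0 0 0" --pt "1 -0.53 -0.63 0 0 0 0" --pt "1 -0.53 -0.63 0 0 0 0" --pt "1 -0.53 -0.63 0 0 0 0" --pt "1 -0.53 -0.63 0 0 0 0" --pt "1 -0.53 -0.63 0 0 0 0"

```text
time_s: 3.2
ee_pos: [0.4524, -0.2895, 0.2054]
eef_rot: [-3.142, 0.0, 2.725]
force: [0.2, 0.5, 0.7]
grip_width: 0.0942
grip_force: 0.0
```

Emit:
move_arm --pt "1 0 0 0 0 0 0.148" --pt "1 0 0 0 0 0 0.148" --pt "1 0 0 0 0 0 0.148" --pt "1 0 0 0 0 0 0.148" --pt "1 0 0 0 0 0 0.148" --pt "1 0 0 0 0 0 0.148" --pt "1 0 0 0 0 0 0.148" --pt "1 0 0 0 0 0 0.148" --pt "1 0 0 0 0 0 0.148" --pt "1 0 0 0 0 0 0.148" --pt "1 0 0 0 0 0 0.148" --pt "1 0 0 0 0 0 0.148" --pt "1 0 0 0 0 0 0.148" --pt "1 0 0 0 0 0 0.148" --pt "1 0 0 0 0 0 0.148" --pt "1 0 0 0 0 0 0.148" --pt "1 0 0 0 0 0 0.148" --pt "1 0 0 0 0 0 0.148" --pt "1 0 0 0 0 0 0.148" --pt "1 0 0 0 0 0 0"

```text
time_s: 5.2
ee_pos: [0.4522, -0.2877, 0.2054]
eef_rot: [3.142, 0.0, -0.09]
force: [0.1, -0.0, -0.0]
grip_width: 0.094
grip_force: 0.0
```

Emit:
move_arm --pt "1 -0.1 0.04 0.5 0 0 0" --pt "1 0 0 0.7 0 0 0" --pt "1 0 0 0.7 0 0 0" --pt "1 0 0 0.7 0 0 0" --pt "1 0 0 0.5 0 0 0" --pt "1 0 0 0.3 0 0 0" --pt "1 0 0 0.3 0 0 0" --pt "1 0 0 0.14 0 0 0" --pt "1 0 0 0 0 0 0" --pt "0 0 0 0 0 0 0" --pt "0 0 0 0 0 0 0" --pt "0 0 0 0 0 0 0" --pt "0 0 0 0 0 0 0" --pt "0 0 0 0 0 0 0" --pt "0 0 0 0 0 0 0" --pt "0 0 0 0 0 0 0" --force 55

```text
time_s: 6.8
ee_pos: [0.4471, -0.2893, 0.0135]
eef_rot: [3.142, -0.0, -0.087]
force: [0.7, -0.2, 0.2]
grip_width: 0.0419
grip_force: 0.0
```

Emit:
move_arm --pt "0 0 0 0 0 0 0" --pt "0 0 0 0 0 0 0" --pt "0 0 0 0 0 0 0" --pt "0 0 0 0 0 0 0" --pt "0 0 0 -0.3 0 0 0" --pt "0 0 0 -0.5 0 0 0" --pt "0 0 0 -0.6 0 0 0" --pt "0 0 0 -0.6 0 0 0" --pt "0 0 0 -0.5 0 0 0" --pt "0 0 0 -0.3 0 0 0" --pt "0 0 0 0 0 0 0"

```text
time_s: 7.9
ee_pos: [0.4475, -0.2896, 0.1549]
eef_rot: [3.14, -0.002, -0.087]
force: [-0.6, 0.2, -4.5]
grip_width: 0.0215
grip_force: 55.0
```

Run:
```python
from station import ctrl
import cv2,numpy as np
o=ctrl.get_obs(); print(o["force"].round(2),o["moment"].round(3),o["grip_width"],o["ee_pos"])
s=ctrl.camera("scene"); c=s["color"][90:240,180:380]; t=ctrl.camera("top"); 
np.save("s.npy",s["color"])
cv2.imwrite("pics/g1.png",np.vstack([cv2.resize(c,(800,600),interpolation=cv2.INTER_CUBIC)]))
```

```text
[-0.56  0.19 -4.45] [0.025 0.372 0.027] 0.021475352741321643 [ 0.447522   -0.28956864  0.15493346]
```

View pics/g1.png

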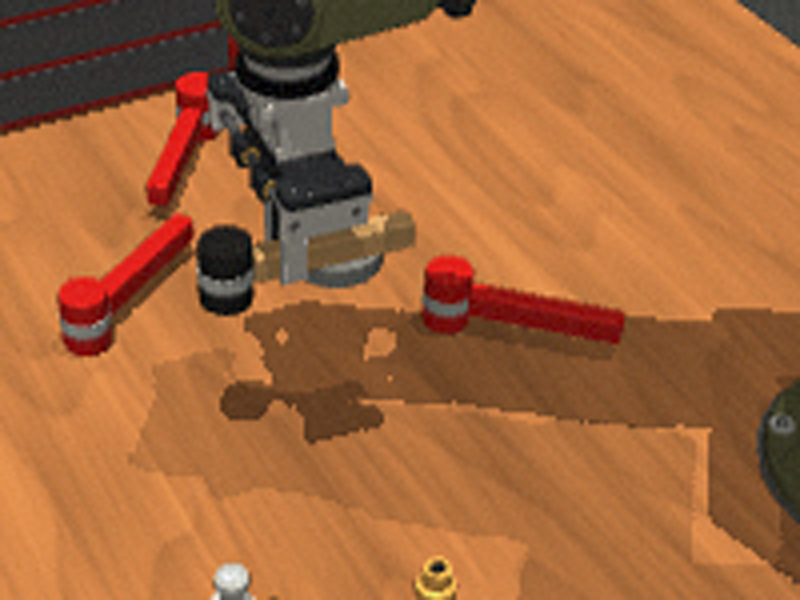

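The mallet is held level by its handle, the head at crop (225,270), and the pin and coupling show below. Now I move it over the pin.

Emit:
move_arm --pt "0 0.2 -0.5 0 0 0 0" --pt "0 0.22 -0.65 0 0 0 0" --pt "0 0.22 -0.65 0 0 0 0" --pt "0 0.22 -0.65 0 0 0 0" --pt "0 0.22 -0.65 0 0 0 0" --pt "0 0.22 -0.65 0 0 0 0" --pt "0 0.2 -0.5 0 0 0 0" --pt "0 0.19 -0.43 0 0 0 0" --pt "0 0 0 0 0 0 0" --pt "0 0 0 0.3 0 0 0" --pt "0 0 0 0.2 0 0 0" --pt "0 0 0 0 0 0 0"

```text
time_s: 9.2
ee_pos: [0.5503, -0.0638, 0.1261]
eef_rot: [-3.141, 0.004, -0.088]
force: [0.4, 0.5, -4.6]
grip_width: 0.0217
grip_force: 55.0
```

Run:
```python
from station import ctrl
import cv2,numpy as np
s=ctrl.camera("scene")["color"][180:300,180:340]; t=ctrl.camera("top")["color"][110:230,150:310]
k=lambda c:cv2.resize(c,(400,300),interpolation=cv2.INTER_CUBIC)
cv2.imwrite("pics/p1.png",np.hstack([k(s),k(t)]))
```

```text
(no output)
```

View pics/p1.png

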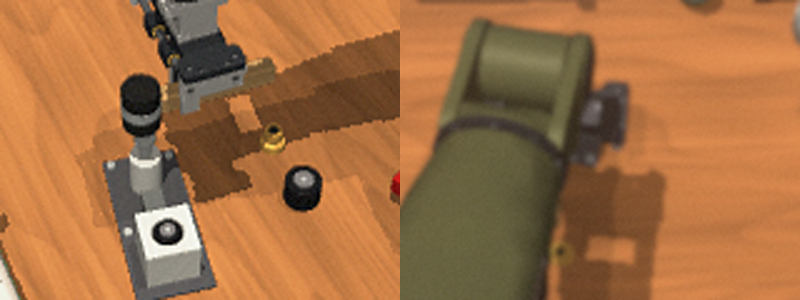

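In the scene crop the head (140,105) is right above the pin (147,150). Now pressing.

Emit:
move_arm --pt "0 0 0 0.15 0 0 0" --pt "0 0 0 0.15 0 0 0" --pt "0 0 0 0.05 0 0 0" --pt "0 0 0 0.05 0 0 0" --pt "0 0 0 0.05 0 0 0" --pt "0 0 0 0.05 0 0 0" --pt "0 0 0 0.05 0 0 0" --pt "0 0 0 0.05 0 0 0" --pt "0 0 0 0.05 0 0 0" --pt "0 0 0 0.05 0 0 0" --pt "0 0 0 0.04 0 0 0" --pt "0 0 0 0.03 0 0 0" --pt "0 0 0 0 0 0 0"

```text
time_s: 10.6
ee_pos: [0.5517, -0.0635, 0.0897]
eef_rot: [-3.142, 0.0, -0.087]
force: [-0.7, 1.0, -3.8]
grip_width: 0.0216
grip_force: 55.0
```

Emit:
move_arm --pt "0 0 0 0.03 0 0 0" --pt "0 0 0 0.03 0 0 0" --pt "0 0 0 0.03 0 0 0" --pt "0 0 0 0 0 0 0" --pt "0 0 0 0 0 0 0"

```text
time_s: 11.1
ee_pos: [0.5518, -0.0636, 0.087]
eef_rot: [3.141, -0.001, -0.087]
force: [-13.0, 1.5, 18.0]
grip_width: 0.0217
grip_force: 55.0
```

Run:
```python
from station import ctrl
import cv2,numpy as np
s=ctrl.camera("scene")["color"][180:300,180:340]
cv2.imwrite("pics/p2.png",cv2.resize(s,(800,600),interpolation=cv2.INTER_CUBIC))
```

```text
(no output)
```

View pics/p2.png

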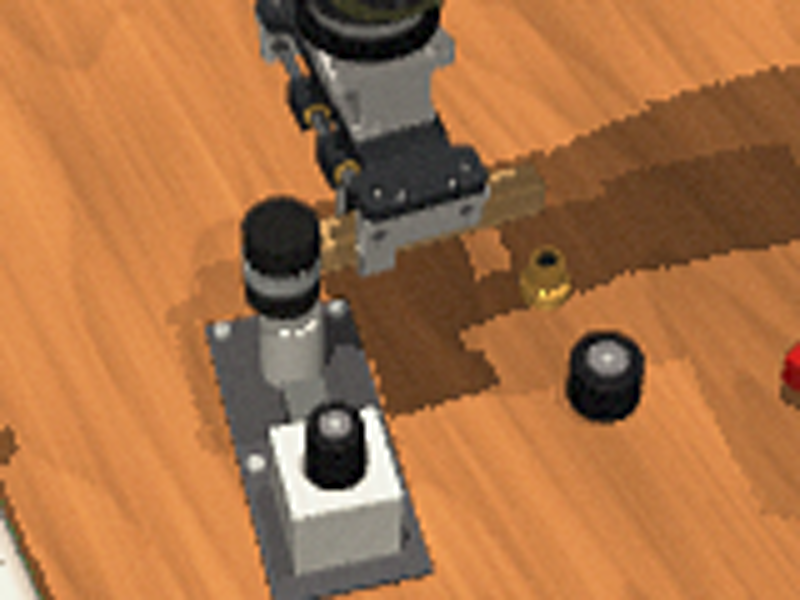

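The insert now stands raised at crop (337,445). The 22 N reading means the pin is at its stop. Returning the mallet.

Emit:
move_arm --pt "0 0 0 -0.2 0 0 0" --pt "0 0 0 -0.5 0 0 0" --pt "0 0 0 -0.66 0 0 0" --pt "0 -0.2 0.5 0 0 0 0" --pt "0 -0.22 0.65 0 0 0 0" --pt "0 -0.22 0.65 0 0 0 0" --pt "0 -0.22 0.65 0 0 0 0" --pt "0 -0.22 0.65 0 0 0 0" --pt "0 -0.22 0.65 0 0 0 0" --pt "0 -0.2 0.5 0 0 0 0" --pt "0 -0.19 0.43 0 0 0 0" --pt "0 0 0 0 0 0 0" --pt "0 0 0 0.5 0 0 0" --pt "0 0 0 0.8 0 0 0" --pt "0 0 0 0.8 0 0 0" --pt "0 0 0 0.4 0 0 0" --pt "0 0 0 0.1 0 0 0" --pt "0 0 0 0 0 0 0"

```text
time_s: 12.95
ee_pos: [0.4474, -0.289, 0.0234]
eef_rot: [-3.141, 0.0, -0.087]
force: [-1.2, 0.1, -4.0]
grip_width: 0.0213
grip_force: 55.0
```

Emit:
move_arm --pt "0 0 0 0.08 0 0 0" --pt "0 0 0 0.06 0 0 0" --pt "0 0 0 0.04 0 0 0" --pt "0 0 0 0.02 0 0 0" --pt "0 0 0 0 0 0 0"

```text
time_s: 13.45
ee_pos: [0.4472, -0.2893, 0.0136]
eef_rot: [3.141, -0.0, -0.087]
force: [0.1, -1.0, -4.7]
grip_width: 0.0217
grip_force: 55.0
```

Emit:
move_arm --pt "0 0 0 0.02 0 0 0" --pt "0 0 0 0.02 0 0 0" --pt "0 0 0 0 0 0 0"

```text
time_s: 13.75
ee_pos: [0.4471, -0.2895, 0.0132]
eef_rot: [3.141, -0.0, -0.087]
force: [-11.2, 4.8, 19.9]
grip_width: 0.0215
grip_force: 55.0
```

Emit:
move_arm --pt "0 0 0 -0.02 0 0 0" --pt "1 0 0 0 0 0 0" --pt "1 0 0 0 0 0 0" --pt "1 0 0 0 0 0 0" --pt "1 0 0 0 0 0 0" --pt "1 0 0 0 0 0 0" --pt "1 0 0 0 0 0 0" --pt "1 0 0 0 0 0 0" --pt "1 0 0 0 0 0 0" --pt "1 0 0 0 0 0 0" --pt "1 0 0 -0.3 0 0 0" --pt "1 0 0 -0.6 0 0 0" --pt "1 0 0 -0.9 0 0 0" --pt "1 0 0 -0.9 0 0 0" --pt "1 0 0 -0.9 0 0 0" --pt "1 0 0 -0.3 0 0 0"

```text
time_s: 15.35
ee_pos: [0.4481, -0.29, 0.2123]
eef_rot: [3.138, -0.006, -0.087]
force: [0.1, 0.4, -1.7]
grip_width: 0.0941
grip_force: 0.0
```

Run:
```python
from station import ctrl
from h import *
import cv2
t=ctrl.camera("top"); s=ctrl.camera("scene")
# insert top (black cylinder) both views, tongs masks
for n,p in (("top",t),("scene",s)):
    for o,z in (("insert",.076),("tongs",.015),("tongs_jaws",.015),("mallet",.04)):
        for d in ctrl.cut_out(o,p)[:4]:
            r,c=d["centre"]; print(n,o,round(d["conf"],2),int(d["mask"].sum()),round(r),round(c),at(p,(c,r),z)[:2].round(3))
a=t["color"][130:250,60:220]; b=s["color"][300:384,270:382]
cv2.imwrite("pics/q.png",np.hstack([cv2.resize(a,(400,300),interpolation=cv2.INTER_CUBIC),cv2.resize(b,(400,300),interpolation=cv2.INTER_CUBIC)]))
```

```text
top insert 0.62 176 193 100 [0.485 0.294]
top tongs 0.8 476 195 119 [0.49  0.255]
top tongs_jaws 0.56 316 198 120 [0.477 0.251]
top mallet 0.97 557 252 139 [0.301 0.176]
top mallet 0.95 656 225 413 [ 0.364 -0.675]
top mallet 0.88 552 182 350 [ 0.504 -0.489]
top mallet 0.66 561 276 294 [ 0.218 -0.3  ]
scene insert 0.54 192 268 248 [0.616 0.042]
scene tongs 0.59 575 327 332 [0.481 0.261]
scene tongs_jaws 0.61 644 331 328 [0.498 0.267]
scene mallet 0.94 622 182 246 [ 0.455 -0.303]
scene mallet 0.84 472 166 304 [ 0.229 -0.294]
scene mallet 0.81 915 274 377 [0.291 0.192]
scene mallet 0.67 403 163 208 [ 0.534 -0.457]
```

View pics/q.png

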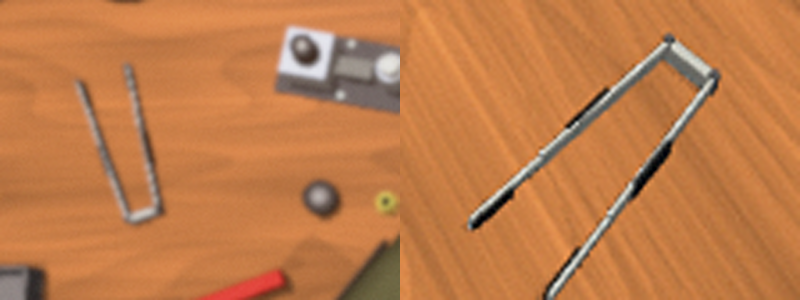

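The tongs lie open. In the scene crop the pads are near (590,107) and (652,170), the jaw tips near (472,225) and (548,295), and the cross piece near (692,58).

Run:
```python
from station import ctrl
from h import *
s=ctrl.camera("scene"); t=ctrl.camera("top")
S=lambda x,y,z:at(s,((x+.5)/3.571-.5+270,(y+.5)/3.571-.5+300),z)[:2]
T=lambda x,y,z:at(t,((x+.5)/2.5-.5+60,(y+.5)/2.5-.5+130),z)[:2]
pads=(S(190,105,.016)+S(253,167,.016))/2
cr=S(290,57,.022); jt=(S(72,222,.014)+S(148,294,.014))/2
print("scene pads",pads,"cross",cr,"tip",jt)
d=jt-cr; print(np.linalg.norm(d),np.arctan2(d[1],d[0]))
cr2=(T(129,219,.02)+T(160,211,.02))/2; jt2=(T(79,81,.014)+T(127,65,.014))/2; d2=jt2-cr2
print("top",cr2,jt2,np.linalg.norm(d2),np.arctan2(d2[1],d2[0]))
print("orig", cr+d/np.linalg.norm(d)*.085, cr2+d2/np.linalg.norm(d2)*.085)
print("insert top s",at(s,(180+336.5/5-.4,180+421/5-.4),.092)[:2]," base s",at(s,(180+336/5-.4,180+470/5-.4),.06)[:2]," t",T(302,44,.092))
print(ctrl.get_obs()["qpos"].round(3),ctrl.get_obs()["time_s"])
```

```text
scene pads [0.49991944 0.28471003] cross [0.42338017 0.25858564] tip [0.61314537 0.32256904]
0.2002616004443707 0.3252008373783406
top [0.42023763 0.25485667] [0.61205037 0.31911994] 0.20229161164701423 0.3232779235881865
orig [0.50392502 0.28574306] [0.50083456 0.28185917]
insert top s [0.61693599 0.03997227]  base s [0.62104108 0.04772719]  t [0.61965827 0.04067028]
[-0.643  0.26   1.568  0.     1.314  1.015] 15.95
```

Emit:
move_arm --pt "1 0 -0.5 0 0 0 0" --pt "1 0 -0.8 0 0 0 0" --pt "1 0 -0.9 0 0 0 0" --pt "1 0 -0.9 0 0 0 0" --pt "1 0 -0.9 0 0 0 0" --pt "1 0 -0.9 0 0 0 0" --pt "1 0 -0.9 0 0 0 0" --pt "1 0 -0.9 0 0 0 0" --pt "1 0 -0.9 0 0 0 0" --pt "1 0 -0.9 0 0 0 0" --pt "1 0 -0.9 0 0 0 0" --pt "1 0 -0.9 0 0 0 0" --pt "1 0 -0.8 0 0 0 0" --pt "1 0 -0.43 0 0 0 0" --pt "1 0 0 0 0 0 -0.137" --pt "1 0 0 0.5 0 0 -0.137" --pt "1 0 0 0.7 0 0 -0.137" --pt "1 0 0 0.6 0 0 0" --pt "1 0 0 0.4 0 0 0" --pt "1 0 0 0 0 0 0"

```text
time_s: 17.95
ee_pos: [0.496, 0.2844, 0.0947]
eef_rot: [3.141, 0.005, 0.324]
force: [-0.1, 0.1, 0.8]
grip_width: 0.0939
grip_force: 0.0
```

Emit:
move_arm --pt "1 0.1 0.03 0.5 0 0 0" --pt "1 0 0 0.6 0 0 0" --pt "1 0 0 0.4 0 0 0" --pt "1 0 0 0.2 0 0 0" --pt "1 0 0 0.1 0 0 0" --pt "1 0 0 0.03 0 0 0" --pt "1 0 0 0 0 0 0" --pt "0.6 0 0 0 0 0 0" --pt "0.6 0 0 0 0 0 0" --pt "0.6 0 0 0 0 0 0" --pt "0.6 0 0 0 0 0 0" --pt "0.6 0 0 0 0 0 0" --pt "0.6 0 0 0 0 0 0" --force 20

```text
time_s: 19.25
ee_pos: [0.5026, 0.2852, 0.0061]
eef_rot: [3.142, -0.0, 0.324]
force: [0.4, -0.3, 1.5]
grip_width: 0.0571
grip_force: 9.6
```

Emit:
move_arm --pt "0.6 0 0 -0.1 0 0 0" --pt "0.6 0 0 -0.3 0 0 0" --pt "0.6 0 0 -0.5 0 0 0" --pt "0.6 0 0 -0.6 0 0 0" --pt "0.6 0 0 -0.5 0 0 0" --pt "0.6 0 0 -0.3 0 0 0" --pt "0.6 0 0 -0.1 0 0 0" --pt "0.6 -0.1 0.4 0 0 0 0" --pt "0.6 -0.15 0.65 0 0 0 0" --pt "0.6 -0.15 0.65 0 0 0 0" --pt "0.6 -0.15 0.65 0 0 0 0" --pt "0.6 -0.15 0.65 0 0 0 0" --pt "0.6 -0.15 0.65 0 0 0 0" --pt "0.6 -0.15 0.65 0 0 0 0" --pt "0.6 -0.15 0.5 0 0 0 0" --pt "0.6 -0.1 0.4 0 0 0 0" --pt "0.6 -0.04 0.17 0 0 0 0" --pt "0.6 0 0 0 0 0 0" --pt "0.6 0 0 0 0 0 0"

```text
time_s: 21.15
ee_pos: [0.5267, 0.0108, 0.1259]
eef_rot: [-3.141, 0.0, 0.324]
force: [-0.1, 0.1, -1.4]
grip_width: 0.0567
grip_force: 8.9
```

Run:
```python
from station import ctrl
import cv2,numpy as np
o=ctrl.get_obs(); print(o["ee_pos"],o["eef_rot"])
s=ctrl.camera("scene")["color"][180:300,180:340]
cv2.imwrite("pics/r1.png",cv2.resize(s,(800,600),interpolation=cv2.INTER_CUBIC))
```

```text
[0.52668448 0.01080721 0.12589076] [-3.14133590e+00  1.77290412e-04  3.23989844e-01]
```

View pics/r1.png

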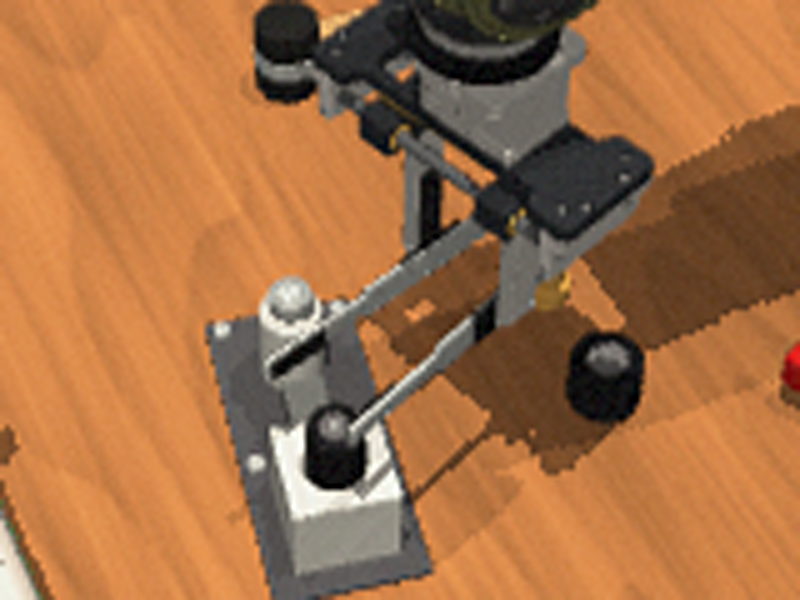

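Run:
```python
from station import ctrl
from h import *
s=ctrl.camera("scene")
f=lambda x,y,z:at(s,((x+.5)/5-.5+180,(y+.5)/5-.5+180),z)[:2]
r=f(268,366,.134); l=f(350,426,.134); m=(r+l)/2
u=np.array([np.cos(.324),np.sin(.324)]); v=np.array([-u[1],u[0]])
T=np.array([.5267,.0108]); I=np.array([.6185,.0405])
for n,p in (("r",r),("l",l),("mid",m),("ins",I)): print(n,p,(p-T)@u,(p-T)@v)
# project expected tips (117 ahead, +-27 mm) to crop px for comparison
Pi=np.linalg.inv(s["pose"])
for a,b,z in ((.117,.028,.138),(.117,-.028,.138),(.08,.028,.138),(.08,-.028,.138)):
    w=np.r_[T+a*u+b*v,z,1]; c=s["K"]@(Pi@w)[:3]; print(((c[:2]/c[2])-180+.5)*5)
```

```text
r [0.64716353 0.02090337] 0.11741227857310817 -0.028773204615630855
l [0.62536072 0.07378195] 0.11357835284150343 0.028295251534650845
mid [0.63626212 0.04734266] 0.11549531570730574 -0.00023897654048999275
ins [0.6185 0.0405] 0.0964789267057059 -0.001070841591947559
[345.25520359 425.27527135]
[269.89779331 362.1103149 ]
[396.82964627 384.01761181]
[321.43408715 323.05512748]
```

The jaw tips fit the expected geometry and the insert lies between the jaws, within 2 mm. Descending and closing.

Emit:
move_arm --pt "0.6 0 0.02 0.2 0 0 0" --pt "0.6 0 0 0.2 0 0 0" --pt "0.6 0 0 0.2 0 0 0" --pt "0.6 0 0 0.2 0 0 0" --pt "0.6 0 0 0.15 0 0 0" --pt "0.6 0 0 0.08 0 0 0" --pt "0.6 0 0 0 0 0 0" --pt "0.55 0 0 0 0 0 0" --pt "0.5 0 0 0 0 0 0" --pt "0.45 0 0 0 0 0 0" --pt "0.4 0 0 0 0 0 0" --pt "0.4 0 0 0 0 0 0" --pt "0.4 0 0 0 0 0 0" --pt "0.4 0 0 0 0 0 0" --force 32

```text
time_s: 22.65
ee_pos: [0.5272, 0.0092, 0.0745]
eef_rot: [3.142, -0.0, 0.324]
force: [-0.6, 0.7, -0.2]
grip_width: 0.0478
grip_force: 32.0
```

Emit:
move_arm --pt "0.4 0 0 0 0 0 0" --pt "0.4 0 0 0 0 0 0" --pt "0.4 0 0 -0.05 0 0 0" --pt "0.4 0 0 -0.1 0 0 0" --pt "0.4 0 0 -0.15 0 0 0" --pt "0.4 0 0 -0.2 0 0 0" --pt "0.4 0 0 -0.2 0 0 0" --pt "0.4 0 0 -0.2 0 0 0" --pt "0.4 0 0 -0.25 0 0 0" --pt "0.4 0 0 -0.25 0 0 0" --pt "0.4 0 0 -0.25 0 0 0" --pt "0.4 0 0 -0.2 0 0 0" --pt "0.4 0 0 -0.15 0 0 0" --pt "0.4 0 0 -0.1 0 0 0" --pt "0.4 0 0 0 0 0 0" --pt "0.4 0 0 0 0 0 0" --pt "0.4 0 0 0 0 0 0" --pt "0.4 0 0 0 0 0 0" --pt "0.4 0 0 0 0 0 0"

```text
time_s: 24.55
ee_pos: [0.527, 0.0092, 0.1792]
eef_rot: [-3.141, 0.0, 0.324]
force: [-0.4, 1.0, -2.6]
grip_width: 0.0477
grip_force: 32.0
```

Run:
```python
from station import ctrl
import cv2,numpy as np
s=ctrl.camera("scene")["color"][130:298,160:384]
cv2.imwrite("pics/f1.png",cv2.resize(s,(800,600),interpolation=cv2.INTER_CUBIC))
```

```text
(no output)
```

View pics/f1.png

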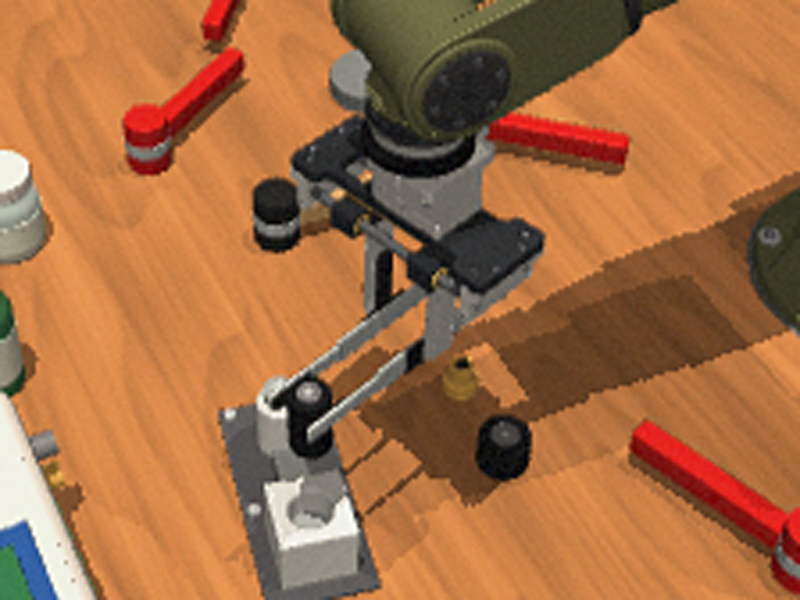

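The insert (310,415) hangs upright in the tongs, clear of its empty hole (312,510). The mallet stands on the bench at (277,215). Handing in.

```bash
python3 -c "
from station import ctrl
print(ctrl.hand_in())"
```

```text
the job is handed in; nothing more can be done
None
```

I handed the job in at about 25 s. The pin was driven fully down with the mallet and the mallet put back on the bench. The insert is held upright in the tongs, its underside about 14 cm above the bench and clear of the jig. The hand-in returned no verdict.

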